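# Level the mixing-scale stand and hold the spirit level down

## Robot

A 6-joint arm with a two-finger parallel gripper is mounted at the origin on the work surface. World frame = base frame: x ahead of the robot, y to its left, z up, the work surface at z = 0. Lengths are in m, angles in rad, forces in N, time in s.
With the tool pointing down it reaches from about 0.35 to 0.775 m from the base axis. Payload 5.5 kg.
Tool frame: the origin (TCP) lies at the very end of the fingers, on their centre line; the grasp point (between the pads) lies 19 mm behind it; z points along the fingers, y is the direction in which the jaws open and shut (so a half turn about z gives the same grasp; the last joint's range is limited). The gripper opens to 85 mm and grips with 20 to 120 N. Pads are 22 mm wide; open, the fingers measure 114 mm over their backs; the gripper's body (76 mm by 85 mm) begins 54 mm behind the grasp point. The pads swing forward as they close: fully open they stand 13 mm farther back than shut.
Start: joints at [1.012, 0.313, 0.046, 1.304, 0, 1.431], TCP at [0.234, 0.525, 0.231] pointing down, gripper open.
Joint ranges: [-2.76, 2.76], [-0.86, 1.69], [-1.03, 1.26], [-2.2, 2.34], [-1.47, 1.5], [-3.14, 3.14]. Speed limits (rad/s): [2.57, 2.57, 3.14, 3.14, 3.14, 3.14].

## Interface

Orientations are given as a unit quaternion [w, x, y, z].
In Python, from workcell import get_state, imaging, env, spotter gives the robot as it stands.
- The arm moves only by the tool play_rows, never from a script. Its argument "moves" is a list of rows, each an object with "claw": the finger opening in cm, from 0 to 8.54; "delta_pos": the shift along the tool's x, y, z in cm, a list of three; "twist": the turn about the tool's z in degrees. A call has 1 to 12 rows; each row is the pose to reach, as a shift and turn from the pose commanded when the call began, along the tool's axes at that moment; what a row does not reach only later rows make up. A row lasts 1/8 s, in which the tool goes at most 62.5 mm and 10.7 degrees, less where a joint would pass 70% of its speed; a pose out of reach is approached as far as the arm can. A call with a gripper value outside its range is refused whole. The fingers move at their own pace and stop on an object; "force" is the grip in N (left out, the last holds). Time passes only in rows, so rows that repeat a pose let the fingers close. It gives the time, the measured TCP pose, the force and the opening at its end, in the units of the state.
- get_state(): the state, without advancing time (a new reading comes with each control period).
- imaging.read_camera(name): name is "scene" or "top" or "wrist"; returns the picture (420x560x3 uint8, red, green, blue); there is no depth.
- imaging.camera_info(name): a dict with "fx", "fy", "cx", "cy" (pixels), "world_to_cam" (4x4, takes a point from world to camera coordinates). Camera axes: x right, y down, z forward; pixel columns grow to the right and rows downward; lengths in m; the calibration is good to about 2 mm. A picture is of the moment at which its call begins: read the wrist's pose just before it. camera_info takes no time and is no camera call; for the wrist camera it gives the pose at the moment of the call.
- env.hand_in(): hands the job in, once; it reports no verdict.
Trained networks look in the newest picture that a camera, given by its name, has taken for a name from the list of things; names that differ only in an ending like _2 or _b are one class to them, and where a whole thing is asked for, a point or a joint stands for the part that bears it (a point fixed in the world has none). Each returns a list of dicts, best first, with "conf" (0 to 1); they miss things now and then, are a little off and sometimes report something else, mostly with a low value. They report only what shows in the picture. A call takes as long as a camera call. They do not tell look-alikes from the thing itself.
- spotter.spot_in(camera, query): "extent" ([left, top, right, bottom] in pixels, round what is visible of it).
The state is a dict: "clock": time; "joint_pos": joint angles; "qvel": joint speeds; "tau": joint torques, N m; "tcp_pos": TCP position; "orientation": TCP orientation; "wrist_force": force on the tool from outside, world axes, zero at the start; "ft_torque": the same for the moment, N m; "finger_gap": finger opening in m.
Only numpy, scipy, OpenCV 4.12 (cv2) and the standard library are available. Lean on these libraries where they do the work, as an engineer would, in place of code of your own. Each camera call takes 0.05 s, during which the arm holds its last target. There are 200 camera calls.

## Task

Lift the spirit level out of its moulded case and stand it on the metal shelf of the levelling stand, lengthwise from the hinge side towards the black knob, and let go of it. Then turn the knob of the levelling foot until the bubble sits centred between the two lines, and finally press the level down on the shelf with about 10 to 15 N: the program finishes while still pressing, with the bubble centred. Leave the tin, the cup and the jar where they stand.

Things in the scene. Friction and masses are not known exactly. Their poses are not given: they have to be found in the camera images.
- level_mid (a point): centre of the loose spirit level, an aluminium bar 150 mm long (x) x 24 wide (y) x 45 high (z up), 0.35 kg; origin 22.5 above its underside. The middle 66 of its top is a window recessed 4 with a green vial, pale bubble and two black lines; beyond +-33 along x the top is solid and flat. At the start it stands in the case, underside 14 above the table, upper 27 clear of the case
- bubble (a joint): offset of the bubble along the level's x axis from mid-way between the lines, m; 0 = centred, up to +-0.025. It floats to the higher end, 0.7 mm per milliradian of tilt, and settles in about 2 s. Within +-0.0035 it is clear of both lines
- case (a point): middle of the top face of the fixed grey moulded case (sizes in mm), 210 (x) x 100 (y) x 32 high. The level's cavity, 154 x 27.5 and 18 deep, runs along x at y = +12; a shorter slot beside it is empty
- shelf_mid (a point): middle of the shelf's top face: aluminium plate (mm) 170 (x) x 280 (y) x 16, z its upward normal, top 70 above the table when level. Hinged on the fixed stand along the line y = -130 parallel to x; carried by the levelling foot at y = +110, where it sags 3 to 7 at the start. The level fits lengthwise along y between the hinge end and 50 short of the knob's axis
- foot_grip (a point): grip point on the vertical axis of the levelling foot's black knob: a bar 46 mm long (x) x 14 thick (y) x 28 high over a disc of diameter 38; point 106 above the table, 14 below the bar's top. Clockwise from above raises the knob side of the shelf: 12 milliradian (8.4 mm of bubble) per radian. Needs 1.1 to 2.4 rad; friction (0.12 N m) keeps it where left, also under the pressing
- tin_mid (a point): middle of a loose closed steel paint tin, diameter 90, height 110 mm; leave alone
- cup_mid (a point): middle of a loose clear mixing cup, rim diameter 90, height 110 mm; leave alone
- jar_mid (a point): middle of a loose small white jar, diameter 56, height 60 mm; leave alone
Not all that is in view belongs to the job. There is more than one size of the part that bears level_mid; the job needs the smallest.

How it is judged:
By the outcome, as a careful person would: the job done as asked, in the order asked, and still so for the second after the job is handed in, while the arm keeps its last pose, push and grip.
It also fails if it takes over 72 s, if anything falls off the work surface, if the arm or the gripper's body presses on something with over 40 N, if the wrist force passes 120 N, or if a joint passes its speed limit or range.

## Working session

There is one attempt and no reset: what is moved stays moved. The work goes in short steps, Python scripts to look and compute and a tool call to move; the robot and the scene stay as the last step left them, time stands still between calls to the robot, and variables do not carry over. Pictures are saved under pics/ and viewed, about 8 in all and at most 12, crops included, and the job is handed in when it is done.

Besides the shell and the picture viewer there is one more tool, called after ">>>" as a command line: name --argument value ..., lists and objects as JSON in quotes. play_rows: Moves the arm, as the interface text tells. Its arguments: {"type":"object","properties":{"moves":{"type":"array"},"force":{"type":"number"}},"required":["moves"]}

```bash
mkdir -p pics; ls
python3 - <<'E'
from workcell import get_state, imaging, env, spotter
import cv2, numpy as np
s=get_state();print(s)
ims=[]
for c in ["scene","top"]:
    im=imaging.read_camera(c);ims.append(im)
    i=imaging.camera_info(c);print(c,i)
    for q in ["level_mid","case","shelf_mid","foot_grip","tin_mid","cup_mid","jar_mid"]:
        print(c,q,[(d["conf"],np.round(d["extent"])) for d in spotter.spot_in(c,q)][:5])
    cv2.imwrite(f"pics/{c}0.png",cv2.resize(im[...,::-1],(784,588)))
E
```

```text
pics
{'clock': 0.0, 'joint_pos': array([ 1.01239352e+00,  3.14031113e-01,  4.49958342e-02,  1.30360592e+00,
       -8.50296833e-06,  1.43121214e+00]), 'qvel': array([ 0.00149874,  0.00090478,  0.00096576, -0.00056926,  0.00158391,
       -0.00078289]), 'tau': array([ 2.94248812e-04, -4.80627930e+01,  2.98532474e+01,  1.93117757e-02,
        7.61377214e-05, -6.00856580e-06]), 'tcp_pos': array([0.23357408, 0.52486834, 0.2303983 ]), 'orientation': array([-3.11432911e-04,  2.07882057e-01,  9.78153464e-01, -8.68280540e-04]), 'wrist_force': array([-0.06503423, -0.10869541,  0.36149476]), 'ft_torque': array([-0.01370427,  0.03333015, -0.00057892]), 'finger_gap': 0.08549583040143187}
scene {'fx': 446.0133930058742, 'fy': 446.0133930058742, 'cx': 277.4120172108552, 'cy': 211.40066366906163, 'world_to_cam': array([[ 0.80175006,  0.59754549, -0.01167148, -0.45024642],
       [ 0.4693061 , -0.64153811, -0.6067789 , -0.20368022],
       [-0.3700657 ,  0.48100752, -0.79478497,  1.39852115],
       [ 0.        ,  0.        ,  0.        ,  1.        ]])}
scene level_mid [(0.79, array([340., 174., 41
[... 703 characters left out ...]
789e-01, -1.21882055e-03, -9.88394994e-01,
         1.27891930e+00],
       [ 0.00000000e+00,  0.00000000e+00,  0.00000000e+00,
         1.00000000e+00]])}
top level_mid [(0.93, array([183., 110., 213., 194.])), (0.75, array([286., 253., 306., 276.])), (0.66, array([188., 215., 245., 235.])), (0.65, array([187., 260., 250., 329.]))]
top case [(0.92, array([178., 208., 258., 247.])), (0.59, array([350., 129., 387., 166.]))]
top shelf_mid [(0.68, array([308., 193., 429., 279.]))]
top foot_grip [(0.66, array([314., 232., 334., 250.]))]
top tin_mid [(0.86, array([263., 122., 298., 160.]))]
top cup_mid [(0.65, array([350., 132., 387., 168.]))]
top jar_mid [(0.84, array([286., 251., 309., 274.]))]
```

View pics/top0.png

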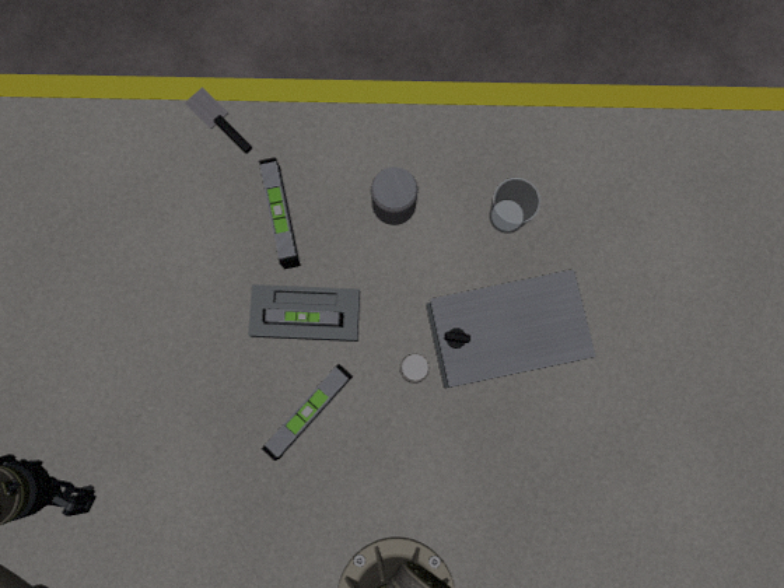

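View pics/scene0.png

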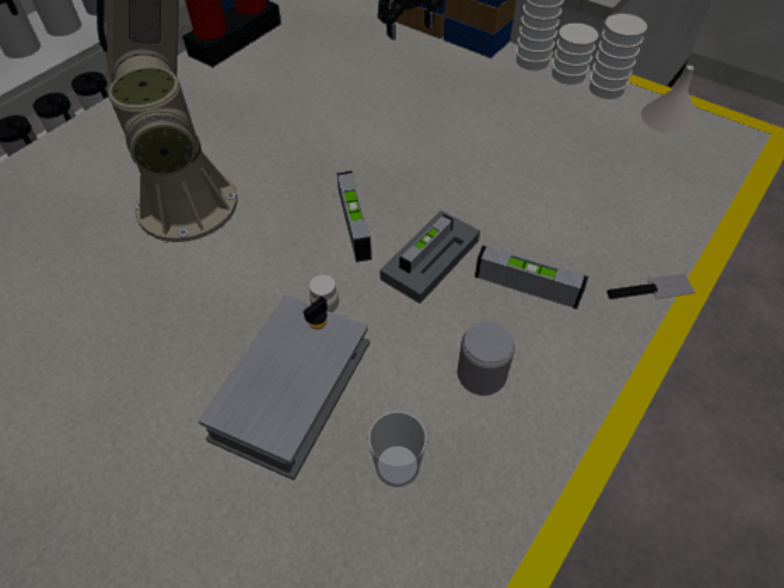

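The case sits at left-centre of the top view, around (302,316) in the enlarged picture, with the small level in it. The two bigger levels are decoys. The shelf has its knob at (457,338), and the jar is close to it at (415,367).

```bash
cat > h.py <<'E'
from workcell import get_state, imaging, env, spotter
import cv2, numpy as np
from scipy.spatial.transform import Rotation as R
def back(info,uv,z):
    M=info["world_to_cam"];Rm=M[:3,:3];o=-Rm.T@M[:3,3]
    d=Rm.T@np.array([(uv[0]-info["cx"])/info["fx"],(uv[1]-info["cy"])/info["fy"],1.])
    return o+d*(z-o[2])/d[2]
def proj(info,p):
    M=info["world_to_cam"];c=M[:3,:3]@np.asarray(p)+M[:3,3]
    return np.array([info["fx"]*c[0]/c[2]+info["cx"],info["fy"]*c[1]/c[2]+info["cy"]])
def tool():
    s=get_state();q=s["orientation"];return s["tcp_pos"],R.from_quat([q[1],q[2],q[3],q[0]]).as_matrix(),s
def todo(p,yawdir=None,tcp=None,rot=None):
    "delta cm in tool axes to reach p; twist deg so that tool y is along yawdir (mod 180)"
    t,Rm,_=tool() 
    d=Rm.T@(np.asarray(p)-t)*100; out=[np.round(d,2)]
    if yawdir is not None:
        v=Rm.T@np.array([yawdir[0],yawdir[1],0]);a=np.degrees(np.arctan2(-v[0],v[1]));out.append((a+90)%180-90)
    return out
E
python3 - <<'E'
from h import *
i=imaging.camera_info("top")
def b(l,z): 
    P=np.array([back(i,np.array(p)/1.4,z) for p in l]);print(np.round(P[:,:2],4).tolist(),'mean',P.mean(0).round(4));return P
P=b([(251,285),(360,288),(358,341),(249,336)],.032);print([np.linalg.norm(P[k]-P[(k+1)%4]).round(3) for k in range(4)])
P=b([(264,316),(340,318)],.059);d=P[0]-P[1];print('level',np.linalg.norm(d),np.degrees(np.arctan2(d[1],d[0])))
P=b([(430,303),(575,270),(594,358),(448,386)],.068);print([np.linalg.norm(P[k]-P[(k+1)%4]).round(3) for k in range(4)])
for a,c in ((0,1),(3,2)): d=P[a]-P[c];print('shelf y dir',np.degrees(np.arctan2(d[1],d[0])))
P=b([(446,337),(469,339)],.118);d=P[0]-P[1];print('knob',np.linalg.norm(d),np.degrees(np.arctan2(d[1],d[0])))
b([(415,367)],.06)
w=imaging.camera_info("wrist");t,Rm,s=tool();M=w["world_to_cam"]
print("cam in tool",Rm.T@(-M[:3,:3].T@M[:3,3]-t),(M[:3,:3]@Rm).round(2).tolist(),w["fx"])
print(Rm.round(2).tolist())
E
```

```text
[[0.5821, 0.2898], [0.5796, 0.0779], [0.4764, 0.0794], [0.4827, 0.289]] mean [0.5302 0.184  0.032 ]
[np.float64(0.212), np.float64(0.103), np.float64(0.21), np.float64(0.099)]
[[0.5186, 0.2569], [0.5171, 0.1132]] mean [0.5178 0.1851 0.059 ]
level 0.14374583235804622 89.39838720602602
[[0.5472, -0.0562], [0.6149, -0.3313], [0.4485, -0.3626], [0.3925, -0.0906]] mean [ 0.5008 -0.2102  0.068 ]
[np.float64(0.283), np.float64(0.169), np.float64(0.278), np.float64(0.158)]
shelf y dir 103.83955208840405
shelf y dir 101.63684288586421
[[0.4786, -0.0824], [0.4757, -0.1238]] mean [ 0.4772 -0.1031  0.118 ]
knob 0.041454932984575386 85.92365084063476
[[0.427, -0.0295]] mean [ 0.427  -0.0295  0.06  ]
cam in tool [ 0.06748329  0.00030756 -0.14282136] [[0.0, 1.0, 0.0], [-0.97, 0.0, -0.26], [-0.26, -0.0, 0.97]] 319.077572342999
[[-0.91, 0.41, 0.0], [0.41, 0.91, 0.0], [-0.0, 0.0, -1.0]]
```

```bash
python3 -c "
from h import *
print(todo([.518,.185,.20],[1,0]))"
```

```text
[array([-39.8 , -19.54,   3.13]), np.float64(66.00387744408224)]
```

>>> play_rows --moves '[{"claw": 8.5, "delta_pos": [-5, -2.4, 0.4], "twist": 9}, {"claw": 8.5, "delta_pos": [-10, -4.9, 0.8], "twist": 18}, {"claw": 8.5, "delta_pos": [-15, -7.4, 1.2], "twist": 27}, {"claw": 8.5, "delta_pos": [-20, -9.8, 1.6], "twist": 36}, {"claw": 8.5, "delta_pos": [-25, -12.3, 2], "twist": 45}, {"claw": 8.5, "delta_pos": [-30, -14.7, 2.4], "twist": 54}, {"claw": 8.5, "delta_pos": [-35, -17.2, 2.8], "twist": 62}, {"claw": 8.5, "delta_pos": [-39.8, -19.5, 3.1], "twist": 66}, {"claw": 8.5, "delta_pos": [-39.8, -19.5, 3.1], "twist": 66}, {"claw": 8.5, "delta_pos": [-39.8, -19.5, 3.1], "twist": 66}, {"claw": 8.5, "delta_pos": [-39.8, -19.5, 3.1], "twist": 66}, {"claw": 8.5, "delta_pos": [-39.8, -19.5, 3.1], "twist": 66}]'

```text
clock: 2.3
tcp_pos: [0.5175, 0.1864, 0.2006]
orientation: [0.0, 0.706, 0.708, 0.0]
wrist_force: [-0.5, 0.3, 0.0]
finger_gap: 0.0851
```

Run:
```python
from h import *
t,Rm,s=tool();print(t,np.degrees(s["joint_pos"]).round(1),np.abs(s["qvel"]).max(),s["wrist_force"])
i=imaging.camera_info("wrist");im=imaging.read_camera("wrist")
print(spotter.spot_in("wrist","level_mid"))
o=im[...,::-1].copy()
c=np.array([.518,.185,.059])
for dy in(-.075,.075):
  for dx in(-.012,.012):
    cv2.circle(o,tuple(int(v) for v in proj(i,c+[dx,dy,0]).round()),2,(0,0,255),-1)
cv2.imwrite("pics/w1.png",cv2.resize(o,(784,588)));print(todo([.518,.185,.2],[1,0]))
import pickle;pickle.dump(i,open("i1.pkl","wb"))
```

```text
[0.51748959 0.18643602 0.20057005] [ 11.4  15.8  -4.7  69.5   0.  101.3] 0.003041815353804586 [-0.47479446  0.33513609  0.00284525]
[{'extent': [0.0, 126.0, 209.0, 276.7], 'conf': 0.89}, {'extent': [384.3, 101.0, 560.0, 185.0], 'conf': 0.88}, {'extent': [270.5, 112.3, 303.8, 271.5], 'conf': 0.73}]
[array([-0.12,  0.03,  0.05]), np.float64(0.10036286998131061)]
```

View pics/w1.png

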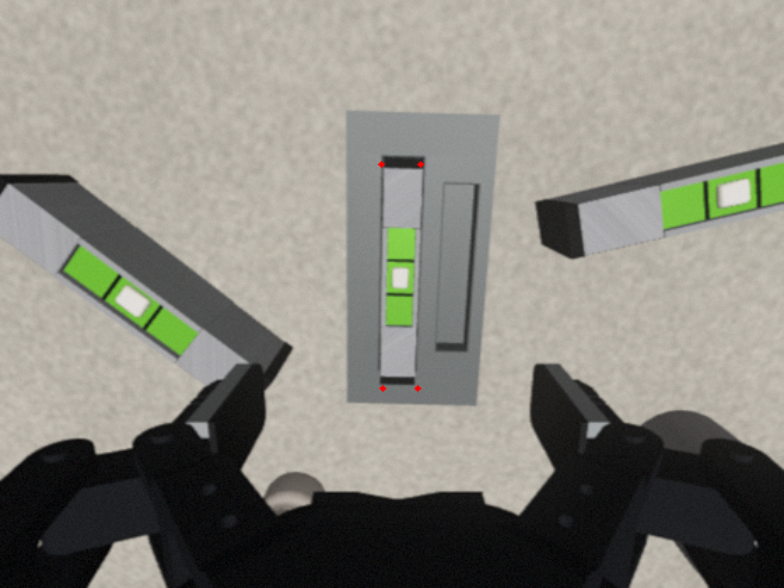

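Run:
```python
from h import *
import pickle;i=pickle.load(open("i1.pkl","rb"))
B=lambda u,v,z:back(i,(u/1.4,v/1.4),z)[:2].round(4)
for u,v in((383,157),(424,157),(380,384),(415,384),(400,278)):print(B(u,v,.059))
print('case',[B(*p,.032) for p in((347,111),(499,115),(477,405),(347,403))])
print('decoys',B(290,348,.06),B(245,315,.06),B(537,202,.06))
```

```text
[0.5073 0.264 ]
[0.5322 0.2641]
[0.5044 0.1129]
[0.5287 0.1129]
[0.518  0.1886]
case [array([0.4832, 0.2935]), array([0.5821, 0.2913]), array([0.5781, 0.082 ]), array([0.4776, 0.0834])]
decoys [0.4435 0.1399] [0.415  0.1633] [0.6029 0.2375]
```

>>> play_rows --force 50 --moves '[{"claw": 6, "delta_pos": [0.2, 0.05, 3], "twist": 1.2}, {"claw": 6, "delta_pos": [0.2, 0.05, 6], "twist": 1.2}, {"claw": 6, "delta_pos": [0.2, 0.05, 9], "twist": 1.2}, {"claw": 6, "delta_pos": [0.2, 0.05, 12], "twist": 1.2}, {"claw": 6, "delta_pos": [0.2, 0.05, 14], "twist": 1.2}, {"claw": 6, "delta_pos": [0.2, 0.05, 15.5], "twist": 1.2}, {"claw": 6, "delta_pos": [0.2, 0.05, 16.4], "twist": 1.2}, {"claw": 6, "delta_pos": [0.2, 0.05, 16.4], "twist": 1.2}]'

```text
clock: 3.4
tcp_pos: [0.5184, 0.1874, 0.036]
orientation: [-0.0, 0.714, 0.7, -0.0]
wrist_force: [-0.1, 0.2, -0.4]
finger_gap: 0.0601
```

>>> play_rows --force 50 --moves '[{"claw": 4, "delta_pos": [0, 0, 0], "twist": 0}, {"claw": 1.5, "delta_pos": [0, 0, 0], "twist": 0}, {"claw": 1.5, "delta_pos": [0, 0, 0], "twist": 0}, {"claw": 1.5, "delta_pos": [0, 0, 0], "twist": 0}, {"claw": 1.5, "delta_pos": [0, 0, 0], "twist": 0}, {"claw": 1.5, "delta_pos": [0, 0, 0], "twist": 0}]'

```text
clock: 4.15
tcp_pos: [0.5193, 0.1875, 0.0373]
orientation: [0.0, 0.714, 0.7, 0.001]
wrist_force: [-0.6, -0.2, 6.0]
finger_gap: 0.023
```

>>> play_rows --moves '[{"claw": 1.5, "delta_pos": [0, 0, -0.5], "twist": 0}, {"claw": 1.5, "delta_pos": [0, 0, -1.2], "twist": 0}, {"claw": 1.5, "delta_pos": [0, 0, -2.4], "twist": 0}, {"claw": 1.5, "delta_pos": [0, 0, -5], "twist": 0}, {"claw": 1.5, "delta_pos": [0, 0, -8], "twist": 0}, {"claw": 1.5, "delta_pos": [0, 0, -12], "twist": 0}, {"claw": 1.5, "delta_pos": [0, 0, -14], "twist": 0}, {"claw": 1.5, "delta_pos": [0, 0, -14], "twist": 0}]'

```text
clock: 5.15
tcp_pos: [0.52, 0.1876, 0.1787]
orientation: [0.001, 0.714, 0.7, 0.002]
wrist_force: [0.7, -0.1, -4.9]
finger_gap: 0.0226
```

Run:
```python
from h import *
a=np.radians(102.7);yd=np.array([np.cos(a),np.sin(a)])
c=np.array([.501,-.210]);p=c-.045*yd;print(p)
t,Rm,s=tool();print(t,s["wrist_force"],np.degrees(s["joint_pos"]).round(1))
print(todo([*p,.177],[yd[1],-yd[0]]),todo([*p,.177],yd))
```

```text
[ 0.51089308 -0.25389905]
[0.52001188 0.18761775 0.17865972] [ 0.69554122 -0.13127503 -4.86215888] [ 11.5  16.5  -6.9  66.4   0.  102.7]
[array([-4.416e+01,  1.000e-02,  1.200e-01]), np.float64(-13.894022661358818)] [array([-4.416e+01,  1.000e-02,  1.200e-01]), np.float64(76.10599108474389)]
```

>>> play_rows --moves '[{"claw": 1.5, "delta_pos": [-3, 0, 0], "twist": -1}, {"claw": 1.5, "delta_pos": [-8, 0, 0], "twist": -3}, {"claw": 1.5, "delta_pos": [-13, 0, 0], "twist": -5}, {"claw": 1.5, "delta_pos": [-18, 0, 0], "twist": -7}, {"claw": 1.5, "delta_pos": [-23, 0, 0], "twist": -9}, {"claw": 1.5, "delta_pos": [-28, 0, 0], "twist": -11}, {"claw": 1.5, "delta_pos": [-33, 0, 0], "twist": -13.9}, {"claw": 1.5, "delta_pos": [-38, 0, 0], "twist": -13.9}, {"claw": 1.5, "delta_pos": [-42, 0, 0], "twist": -13.9}, {"claw": 1.5, "delta_pos": [-44.2, 0, 0], "twist": -13.9}, {"claw": 1.5, "delta_pos": [-44.2, 0, 0], "twist": -13.9}, {"claw": 1.5, "delta_pos": [-44.2, 0, 0], "twist": -13.9}]'

```text
clock: 6.65
tcp_pos: [0.509, -0.2533, 0.1757]
orientation: [-0.001, 0.624, 0.781, 0.0]
wrist_force: [-0.2, 0.9, -3.3]
finger_gap: 0.0229
```

Run:
```python
from h import *
t,Rm,s=tool();print(t,s["wrist_force"],np.degrees(s["joint_pos"]).round(1))
a=np.radians(102.7);yd=np.array([np.cos(a),np.sin(a)]);c=np.array([.501,-.210]);print(todo([*(c-.045*yd),.1],[yd[1],-yd[0]]))
i=imaging.camera_info("wrist");im=imaging.read_camera("wrist");o=im[...,::-1].copy()
for x,y in((-.085,.14),(.085,.14),(-.085,-.14),(.085,-.14),(0,.11)):
    p=[*(c+x*np.array([yd[1],-yd[0]])+y*yd),.12 if y==.11 else .068];u=proj(i,p).round()
    if abs(u).max()<1000: cv2.circle(o,(int(u[0]),int(u[1])),2,(0,0,255),-1)
cv2.imwrite("pics/w2.png",cv2.resize(o,(784,588)))
```

```text
[ 0.50904489 -0.25331981  0.17565814] [-0.19071448  0.93851627 -3.28357322] [-34.6  18.6  -4.4  67.2   0.   42.7]
[array([-0.11,  0.17,  7.57]), np.float64(0.043714133068490924)]
```

View pics/w2.png

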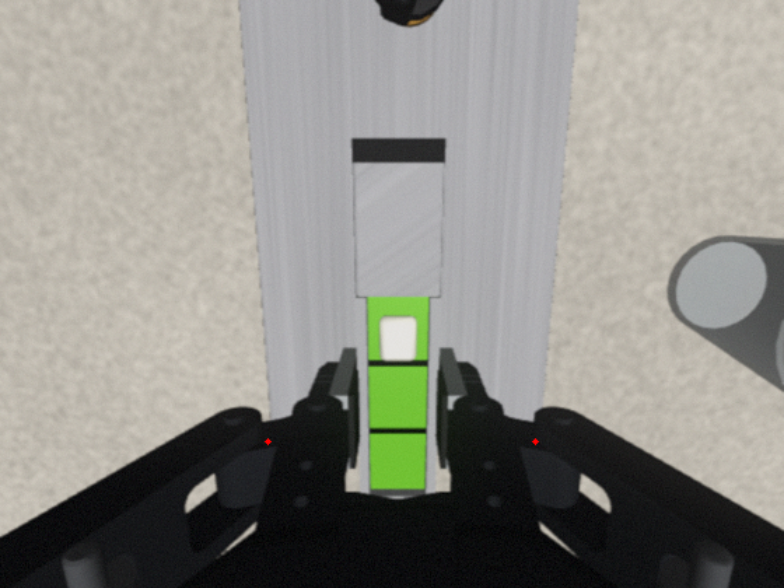

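>>> play_rows --moves '[{"claw": 1.5, "delta_pos": [-0.1, 0.1, 2], "twist": 0}, {"claw": 1.5, "delta_pos": [-0.1, 0.1, 4], "twist": 0}, {"claw": 1.5, "delta_pos": [-0.1, 0.1, 6], "twist": 0}, {"claw": 1.5, "delta_pos": [-0.1, 0.1, 7], "twist": 0}, {"claw": 1.5, "delta_pos": [-0.1, 0.1, 7.5], "twist": 0}, {"claw": 1.5, "delta_pos": [-0.1, 0.1, 7.8], "twist": 0}, {"claw": 1.5, "delta_pos": [-0.1, 0.1, 7.8], "twist": 0}]'

```text
clock: 7.58
tcp_pos: [0.5109, -0.2554, 0.0987]
orientation: [0.0, 0.624, 0.781, 0.0]
wrist_force: [-0.1, 0.2, -3.9]
finger_gap: 0.023
```

>>> play_rows --moves '[{"claw": 1.5, "delta_pos": [0, 0, 0.15], "twist": 0}, {"claw": 1.5, "delta_pos": [0, 0, 0.3], "twist": 0}, {"claw": 1.5, "delta_pos": [0, 0, 0.3], "twist": 0}]'

```text
clock: 7.95
tcp_pos: [0.5106, -0.2553, 0.0953]
orientation: [-0.0, 0.625, 0.781, 0.0]
wrist_force: [0.3, 0.6, -3.7]
finger_gap: 0.0231
```

>>> play_rows --moves '[{"claw": 1.5, "delta_pos": [0, 0, 0.15], "twist": 0}, {"claw": 1.5, "delta_pos": [0, 0, 0.15], "twist": 0}]'

```text
clock: 8.2
tcp_pos: [0.5106, -0.2553, 0.0936]
orientation: [-0.0, 0.625, 0.781, 0.0]
wrist_force: [0.8, 0.9, -3.7]
finger_gap: 0.0232
```

>>> play_rows --moves '[{"claw": 1.5, "delta_pos": [0, 0, 0.15], "twist": 0}, {"claw": 1.5, "delta_pos": [0, 0, 0.15], "twist": 0}]'

```text
clock: 8.45
tcp_pos: [0.5108, -0.2553, 0.0927]
orientation: [0.0, 0.624, 0.781, 0.0]
wrist_force: [-0.6, 1.1, -0.7]
finger_gap: 0.0231
```

>>> play_rows --moves '[{"claw": 1.5, "delta_pos": [0, 0, 0.1], "twist": 0}, {"claw": 1.5, "delta_pos": [0, 0, 0.1], "twist": 0}]'

```text
clock: 8.7
tcp_pos: [0.5108, -0.2551, 0.0923]
orientation: [0.0, 0.624, 0.781, 0.0]
wrist_force: [-2.0, 3.5, 5.0]
finger_gap: 0.0229
```

>>> play_rows --force 20 --moves '[{"claw": 2.4, "delta_pos": [0, 0, 0], "twist": 0}, {"claw": 2.8, "delta_pos": [0, 0, 0], "twist": 0}, {"claw": 3.5, "delta_pos": [0, 0, 0], "twist": 0}, {"claw": 4.5, "delta_pos": [0, 0, 0], "twist": 0}, {"claw": 5.5, "delta_pos": [0, 0, 0], "twist": 0}, {"claw": 5.5, "delta_pos": [0, 0, -2], "twist": 0}, {"claw": 5.5, "delta_pos": [0, 0, -6], "twist": 0}, {"claw": 5.5, "delta_pos": [0, 0, -10], "twist": 0}, {"claw": 5.5, "delta_pos": [0, 0, -12], "twist": 0}, {"claw": 5.5, "delta_pos": [0, 0, -12], "twist": 0}, {"claw": 5.5, "delta_pos": [0, 0, -12], "twist": 0}]'

```text
clock: 10.07
tcp_pos: [0.5102, -0.255, 0.2101]
orientation: [-0.001, 0.625, 0.781, -0.0]
wrist_force: [-0.2, 0.7, -0.8]
finger_gap: 0.0549
```

```bash
cat > look.py <<'E'
from h import *
import sys
t,Rm,s=tool();print(t.round(4),s["wrist_force"].round(1),np.degrees(s["joint_pos"]).round(1),s["clock"])
i=imaging.camera_info("wrist");im=imaging.read_camera("wrist")
np.save("last.npy",im);import pickle;pickle.dump(i,open("last.pkl","wb"))
cv2.imwrite("pics/%s.png"%sys.argv[1],cv2.resize(im[...,::-1],(784,588)))
E
python3 look.py w3
```

```text
[ 0.5102 -0.255   0.2101] [-0.2  0.7 -0.8] [-34.6  17.9  -0.4  71.8   0.   42.7] 10.075
```

View pics/w3.png

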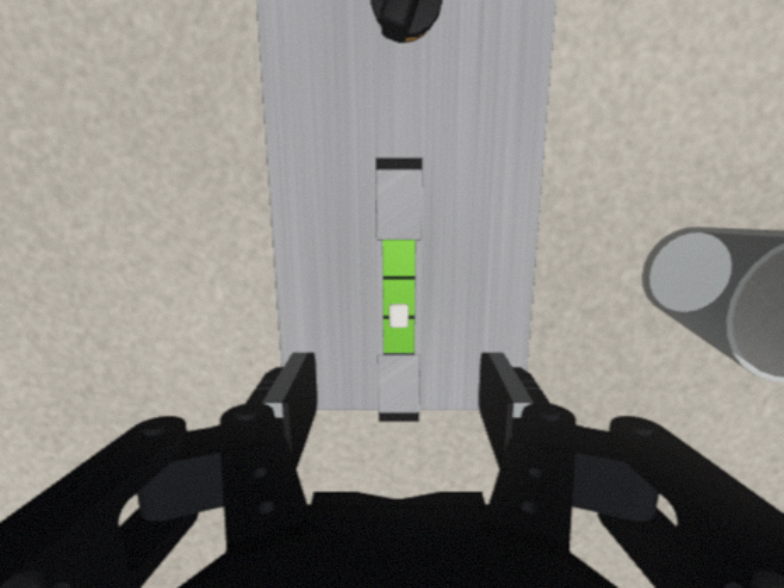

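```bash
cat > bub.py <<'E'
from h import *
import pickle
im=np.load("last.npy");i=pickle.load(open("last.pkl","rb"))
hsv=cv2.cvtColor(im,cv2.COLOR_RGB2HSV)
g=cv2.inRange(hsv,(40,120,60),(75,255,255))
n,l,st,ce=cv2.connectedComponentsWithStats(cv2.morphologyEx(g,cv2.MORPH_CLOSE,np.ones((9,9))))
k=1+np.argmax(st[1:,4]);x,y,w,h=st[k,:4];sub=im[y:y+h,x:x+w].astype(int);print("win",x,y,w,h)
mn=sub.min(2);mx=sub.max(2)
rows=np.where((mn>140).sum(1)>=3)[0]; dark=np.where((mx<90).sum(1)>w*.4)[0]
print("bubble rows",y+rows,"dark rows",y+dark)
ys,xs=np.nonzero(mn>140);ins=(ys>2)&(ys<h-2)&(xs>2)&(xs<w-2);bc=(x+xs[ins].mean(),y+ys[ins].mean());print("bubble c",bc)
z=.111
u0=bc[0];e0=back(i,(u0,y-.5),z);e1=back(i,(u0,y+h-.5),z);b=back(i,bc,z)
print("window len",np.linalg.norm(e1-e0),"win mid",(e0+e1)/2,"bubble offset mm (+ to knob)",1000*(np.linalg.norm(b-e1)-np.linalg.norm(b-e0))/2)
E
python3 bub.py
python3 - <<'E'
from h import *
import pickle;i=pickle.load(open("last.pkl","rb"));B=lambda u,v,z:back(i,(u/1.4,v/1.4),z).round(4)
a=np.radians(102.7);yd=np.array([np.cos(a),np.sin(a)]);c=np.array([.501,-.210])
for n,p in dict(lv_lo=(399,419,.115),lv_hi=(399,159,.113),sh_edgeL=(283,410,.07),sh_edgeR=(527,410,.07),capL=(376,159,.113),capL2=(379,419,.115)).items():
  P=B(*p);print(n,P,(P[:2]-c)@yd)
print(B(404,8,.12))
E
```

```text
win 274 171 22 81
bubble rows [217 218 219 220 221 222 223 224 225 226 227 228 229 230 231 232 233] dark rows [198]
bubble c (np.float64(284.43693693693695), np.float64(224.95495495495496))
window len 0.06592058206922118 win mid [ 0.5093174 -0.2541444  0.111    ] bubble offset mm (+ to knob) -10.352372407072897
lv_lo [ 0.5262 -0.3263  0.115 ] -0.11899479181059461
lv_hi [ 0.4933 -0.1817  0.113 ] 0.029300443367184577
sh_edgeL [ 0.4508 -0.3633  0.07  ] -0.13851316612838738
sh_edgeR [ 0.6184 -0.3252  0.07  ] -0.13819152385358577
capL [ 0.4818 -0.1843  0.113 ] 0.029292284902982992
capL2 [ 0.5145 -0.3289  0.115 ] -0.11895898103392567
[ 0.4808 -0.1166  0.12  ]
```

```bash
python3 -c "
from h import *
print(todo([.477,-.103,.20]))"
```

```text
[array([15.54,  0.12,  1.  ])]
```

>>> play_rows --moves '[{"claw": 5.5, "delta_pos": [2, 0, 0], "twist": -10.5}, {"claw": 5.5, "delta_pos": [4, 0, 0], "twist": -21}, {"claw": 5.5, "delta_pos": [6, 0, 0], "twist": -31.5}, {"claw": 5.5, "delta_pos": [8, 0, 0], "twist": -42}, {"claw": 5.5, "delta_pos": [10, 0.1, 0.5], "twist": -52.5}, {"claw": 5.5, "delta_pos": [12, 0.1, 0.5], "twist": -63}, {"claw": 5.5, "delta_pos": [13, 0.1, 1], "twist": -73.5}, {"claw": 5.5, "delta_pos": [14, 0.1, 1], "twist": -84}, {"claw": 5.5, "delta_pos": [15, 0.1, 1], "twist": -94.5}, {"claw": 5.5, "delta_pos": [15.5, 0.1, 1], "twist": -105}, {"claw": 5.5, "delta_pos": [15.5, 0.1, 1], "twist": -115}, {"claw": 5.5, "delta_pos": [15.5, 0.1, 1], "twist": -125}]'

```text
clock: 11.62
tcp_pos: [0.4767, -0.1034, 0.1998]
orientation: [-0.001, -0.407, 0.913, 0.001]
wrist_force: [0.1, 0.5, 0.8]
finger_gap: 0.0549
```

>>> play_rows --moves '[{"claw": 5.5, "delta_pos": [0, 0, 0], "twist": -10}, {"claw": 5.5, "delta_pos": [0, 0, 0], "twist": -20}, {"claw": 5.5, "delta_pos": [0, 0, 0], "twist": -30}, {"claw": 5.5, "delta_pos": [0, 0, 0], "twist": -38}, {"claw": 5.5, "delta_pos": [0, 0, 0], "twist": -38}, {"claw": 5.5, "delta_pos": [0, 0, 0], "twist": -38}]'

```text
clock: 12.38
tcp_pos: [0.4771, -0.1037, 0.2006]
orientation: [-0.0, -0.679, 0.734, 0.001]
wrist_force: [0.0, 0.3, 0.2]
finger_gap: 0.0548
```

```bash
python3 look.py w4; python3 bub.py
```

```text
[ 0.4771 -0.1037  0.2006] [0.  0.3 0.2] [ -21.7    9.1  -13.2   67.8    0.  -107.3] 12.375
win 202 0 40 49
bubble rows [ 0  1  2  3  4  5  6  7  8  9 10 11 12 13 14 15 16 17 18 19 20 21 22 23
 24 25 26 27 28 29 30 31 32 33 34 35 36 37 38 39 40 41 42 43 44 45 46 47
 48] dark rows []
bubble c (np.float64(219.74834437086093), np.float64(29.490066225165563))
window len 0.02853704263000815 win mid [ 0.50728027 -0.23489388  0.111     ] bubble offset mm (+ to knob) -2.952990137937369
```

View pics/w4.png

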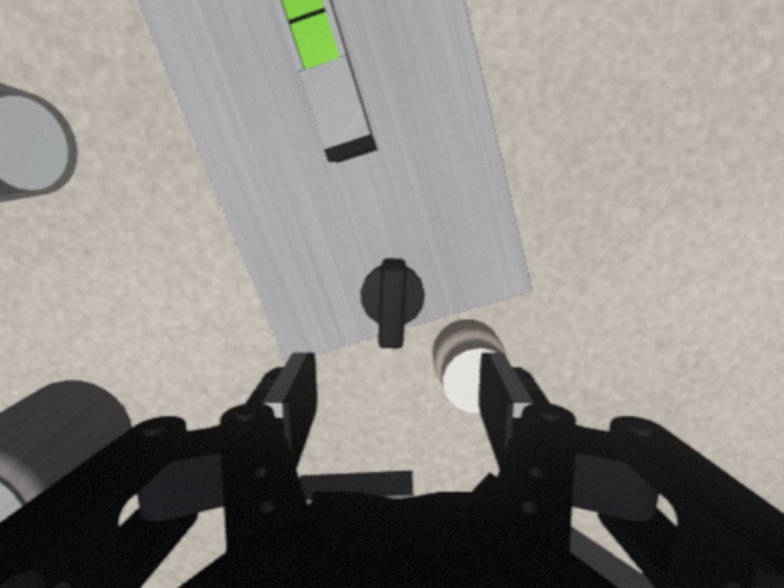

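Run:
```python
from h import *
import pickle;i=pickle.load(open("last.pkl","rb"))
im=cv2.cvtColor(np.load("last.npy"),cv2.COLOR_RGB2GRAY)
A=back(i,np.array((394.5,270))/1.4,.12);Bp=back(i,np.array((391,346))/1.4,.12);d=A-Bp
print(A,Bp,np.linalg.norm(d),(A+Bp)/2,np.degrees(np.arctan2(d[1],d[0])))
m=(A+Bp)/2;print(todo([m[0],m[1],.095],[d[1],-d[0]]))
```

```text
[ 0.47557499 -0.12222194  0.12      ] [ 0.48067336 -0.08107963  0.12      ] 0.041457004278243906 [ 0.47812417 -0.10165078  0.12      ] -97.06408981540905
[array([-0.22, -0.08, 10.58]), np.float64(2.663004634760256)]
```

>>> play_rows --force 40 --moves '[{"claw": 4.5, "delta_pos": [-0.1, -0.1, 3], "twist": 2.7}, {"claw": 4.5, "delta_pos": [-0.1, -0.1, 6], "twist": 2.7}, {"claw": 4.5, "delta_pos": [-0.1, -0.1, 8], "twist": 2.7}, {"claw": 4.5, "delta_pos": [-0.1, -0.1, 9.5], "twist": 2.7}, {"claw": 4.5, "delta_pos": [-0.1, -0.1, 10.3], "twist": 2.7}, {"claw": 4.5, "delta_pos": [-0.1, -0.1, 10.3], "twist": 2.7}]'

```text
clock: 13.18
tcp_pos: [0.4785, -0.1029, 0.0981]
orientation: [-0.0, -0.663, 0.749, 0.0]
wrist_force: [0.6, 0.7, 0.4]
finger_gap: 0.045
```

>>> play_rows --force 40 --moves '[{"claw": 3, "delta_pos": [0, 0, 0], "twist": 0}, {"claw": 2, "delta_pos": [0, 0, 0], "twist": 0}, {"claw": 0.8, "delta_pos": [0, 0, 0], "twist": 0}, {"claw": 0.8, "delta_pos": [0, 0, 0], "twist": 0}, {"claw": 0.8, "delta_pos": [0, 0, 0], "twist": 0}, {"claw": 0.8, "delta_pos": [0, 0, 0], "twist": 0}]'

```text
clock: 13.92
tcp_pos: [0.48, -0.1033, 0.0991]
orientation: [0.001, -0.663, 0.749, -0.001]
wrist_force: [5.0, 1.3, 5.3]
finger_gap: 0.013
```

>>> play_rows --moves '[{"claw": 0.8, "delta_pos": [0, 0, 0], "twist": 7}, {"claw": 0.8, "delta_pos": [0, 0, 0], "twist": 14}, {"claw": 0.8, "delta_pos": [0, 0, 0], "twist": 21}, {"claw": 0.8, "delta_pos": [0, 0, 0], "twist": 28}, {"claw": 0.8, "delta_pos": [0, 0, 0], "twist": 35}, {"claw": 0.8, "delta_pos": [0, 0, 0], "twist": 42}, {"claw": 0.8, "delta_pos": [0, 0, 0], "twist": 49}, {"claw": 0.8, "delta_pos": [0, 0, 0], "twist": 56}, {"claw": 0.8, "delta_pos": [0, 0, 0], "twist": 63}, {"claw": 0.8, "delta_pos": [0, 0, 0], "twist": 70}, {"claw": 0.8, "delta_pos": [0, 0, 0], "twist": 70}, {"claw": 0.8, "delta_pos": [0, 0, 0], "twist": 70}]'

```text
clock: 15.42
tcp_pos: [0.4788, -0.1021, 0.0991]
orientation: [0.001, -0.113, 0.994, 0.001]
wrist_force: [0.7, 3.8, 10.0]
finger_gap: 0.0128
```

```bash
python3 look.py w5
python3 - <<'E'
from h import *
im=imaging.read_camera("top");i=imaging.camera_info("top")
u=proj(i,[.511,-.254,.11]).astype(int);c=im[u[1]-30:u[1]+30,u[0]-60:u[0]+60]
w=np.load("last.npy")
cv2.imwrite("pics/c5.png",np.vstack([cv2.resize(c,(560,280),interpolation=cv2.INTER_CUBIC),cv2.resize(w,(560,300))[:300]])[...,::-1])
E
```

```text
[ 0.4788 -0.1021  0.0991] [ 0.7  3.8 10. ] [-21.5  13.4 -23.   53.6   0.1 -34.5] 15.425
```

View pics/c5.png

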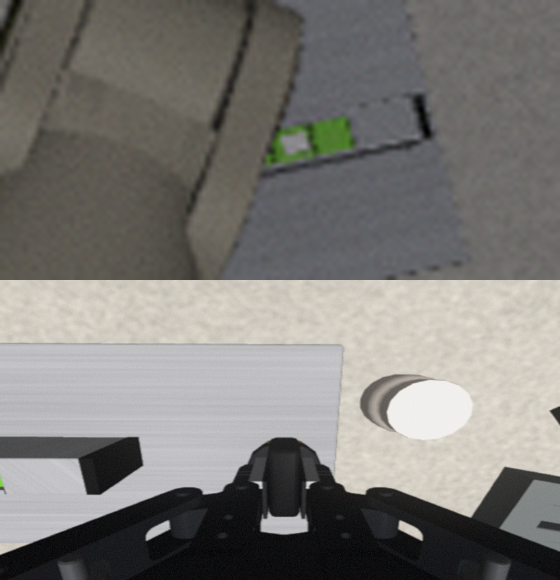

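>>> play_rows --moves '[{"claw": 2, "delta_pos": [0, 0, 0], "twist": 0}, {"claw": 3.5, "delta_pos": [0, 0, 0], "twist": 0}, {"claw": 4.5, "delta_pos": [0, 0, 0], "twist": 0}, {"claw": 4.5, "delta_pos": [0, 0, 0], "twist": 0}, {"claw": 4.5, "delta_pos": [0, 0, -3], "twist": 0}, {"claw": 4.5, "delta_pos": [0, 0, -7], "twist": 0}, {"claw": 4.5, "delta_pos": [0, 0, -10], "twist": 0}, {"claw": 4.5, "delta_pos": [0, 0, -10], "twist": 0}]'

```text
clock: 16.52
tcp_pos: [0.4801, -0.1036, 0.2006]
orientation: [0.002, -0.113, 0.994, -0.001]
wrist_force: [0.7, -1.0, 0.3]
finger_gap: 0.0454
```

```bash
python3 -c "
from h import *
a=np.radians(102.7);print(tool()[0],todo([.5095,-.2544,.20],[np.cos(a),np.sin(a)]),tool()[1].round(2))"
```

```text
[ 0.48013178 -0.10361363  0.20063454] [array([  0.53, -15.35,   0.1 ]), np.float64(0.3020426713197253)] [[-0.97 -0.22  0.  ]
 [-0.22  0.97 -0.  ]
 [-0.   -0.   -1.  ]]
```

>>> play_rows --moves '[{"claw": 8.5, "delta_pos": [0.5, -4, 0], "twist": 0.3}, {"claw": 8.5, "delta_pos": [0.5, -8, 0], "twist": 0.3}, {"claw": 8.5, "delta_pos": [0.5, -12, 0], "twist": 0.3}, {"claw": 8.5, "delta_pos": [0.5, -15, 0], "twist": 0.3}, {"claw": 8.5, "delta_pos": [0.5, -15.3, 0], "twist": 0.3}, {"claw": 8.5, "delta_pos": [0.5, -15.3, 0], "twist": 0.3}, {"claw": 8.5, "delta_pos": [0.5, -15.3, 0], "twist": 0.3}, {"claw": 8.5, "delta_pos": [0.5, -15.3, 0], "twist": 0.3}]'

```text
clock: 17.52
tcp_pos: [0.5081, -0.2522, 0.1984]
orientation: [0.0, -0.111, 0.994, 0.0]
wrist_force: [-0.7, -0.4, 0.3]
finger_gap: 0.0851
```

```bash
python3 look.py w6
cat > bub2.py <<'E'
from h import *
import pickle
im=np.load("last.npy");i=pickle.load(open("last.pkl","rb"))
hsv=cv2.cvtColor(im,cv2.COLOR_RGB2HSV)
g=cv2.inRange(hsv,(40,120,60),(75,255,255))
n,l,st,ce=cv2.connectedComponentsWithStats(cv2.morphologyEx(g,cv2.MORPH_CLOSE,np.ones((9,9))))
k=1+np.argmax(st[1:,4]);x,y,w,h=st[k,:4];sub=im[y:y+h,x:x+w].astype(int)
mn=sub.min(2);mx=sub.max(2)
dark=x+np.where((mx<110).sum(0)>h*.3)[0]
ys,xs=np.nonzero(mn[3:-3,3:-3]>140);bc=x+3+xs.mean();v=y+h/2
print("win",x,y,w,h,"dark cols",dark,"bubble cols",x+3+xs.min(),x+3+xs.max(),bc)
P=[back(i,(u,v),.111) for u in(x-.5,x+w-.5,bc)]
print("winlen",np.linalg.norm(P[1]-P[0]),"mid",(P[0]+P[1])/2,"offset mm (+ = image right)",1000*(np.linalg.norm(P[2]-P[0])-np.linalg.norm(P[2]-P[1]))/2)
print("right is dir",(P[1]-P[0]).round(3))
E
python3 bub2.py
```

```text
[ 0.5081 -0.2522  0.1984] [-0.7 -0.4  0.3] [-34.5  17.7  -2.3  70.    0.  -47.3] 17.525
win 234 209 89 22 dark cols [262 263 293 294] bubble cols 269 287 278.1458333333333
winlen 0.06700034824379338 mid [ 0.51053396 -0.25486758  0.111     ] offset mm (+ = image right) 0.10833998060913105
right is dir [-0.015  0.065  0.   ]
```

View pics/w6.png

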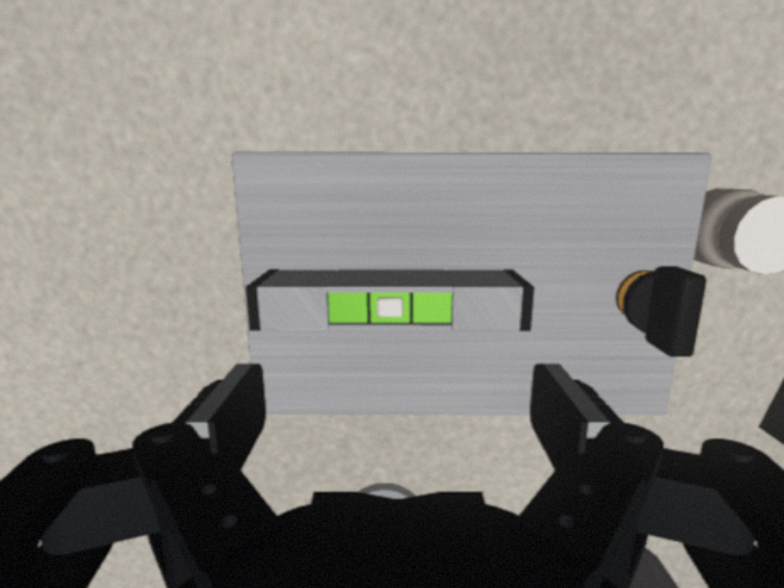

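>>> play_rows --moves '[{"claw": 8, "delta_pos": [-0.2, -0.3, 2], "twist": 0}, {"claw": 8, "delta_pos": [-0.2, -0.3, 4], "twist": 0}, {"claw": 8, "delta_pos": [-0.2, -0.3, 6], "twist": 0}, {"claw": 8, "delta_pos": [-0.2, -0.3, 7.5], "twist": 0}, {"claw": 8, "delta_pos": [-0.2, -0.3, 8], "twist": 0}, {"claw": 8, "delta_pos": [-0.2, -0.3, 8], "twist": 0}, {"claw": 8, "delta_pos": [-0.2, -0.3, 8], "twist": 0}]'

```text
clock: 18.45
tcp_pos: [0.5113, -0.256, 0.1191]
orientation: [0.001, -0.111, 0.994, -0.0]
wrist_force: [-0.2, 0.5, 0.5]
finger_gap: 0.0799
```

>>> play_rows --moves '[{"claw": 8, "delta_pos": [0, 0, 0.2], "twist": 0}, {"claw": 8, "delta_pos": [0, 0, 0.4], "twist": 0}, {"claw": 8, "delta_pos": [0, 0, 0.4], "twist": 0}]'

```text
clock: 18.82
tcp_pos: [0.5106, -0.2556, 0.1141]
orientation: [-0.0, -0.111, 0.994, 0.0]
wrist_force: [0.8, -0.3, -0.1]
finger_gap: 0.0799
```

>>> play_rows --moves '[{"claw": 8, "delta_pos": [0, 0, 0.2], "twist": 0}, {"claw": 8, "delta_pos": [0, 0, 0.4], "twist": 0}, {"claw": 8, "delta_pos": [0, 0, 0.4], "twist": 0}]'

```text
clock: 19.2
tcp_pos: [0.5106, -0.2555, 0.11]
orientation: [-0.0, -0.111, 0.994, 0.0]
wrist_force: [-0.5, -0.4, -0.8]
finger_gap: 0.0798
```

>>> play_rows --moves '[{"claw": 8, "delta_pos": [0, 0, 0.2], "twist": 0}, {"claw": 8, "delta_pos": [0, 0, 0.2], "twist": 0}]'

```text
clock: 19.45
tcp_pos: [0.5107, -0.2556, 0.1081]
orientation: [-0.0, -0.111, 0.994, 0.0]
wrist_force: [0.1, 0.4, 0.5]
finger_gap: 0.0802
```

>>> play_rows --moves '[{"claw": 8, "delta_pos": [0, 0, 0.2], "twist": 0}, {"claw": 8, "delta_pos": [0, 0, 0.2], "twist": 0}]'

```text
clock: 19.7
tcp_pos: [0.5107, -0.2556, 0.1061]
orientation: [-0.0, -0.111, 0.994, 0.0]
wrist_force: [-1.0, -0.6, -0.2]
finger_gap: 0.0797
```

>>> play_rows --moves '[{"claw": 8, "delta_pos": [0, 0, 0.1], "twist": 0}, {"claw": 8, "delta_pos": [0, 0, 0.1], "twist": 0}]'

```text
clock: 19.95
tcp_pos: [0.5107, -0.2556, 0.1052]
orientation: [-0.0, -0.111, 0.994, 0.0]
wrist_force: [-1.2, -0.5, 0.7]
finger_gap: 0.0802
```

>>> play_rows --moves '[{"claw": 8, "delta_pos": [0, 0, 0.1], "twist": 0}, {"claw": 8, "delta_pos": [0, 0, 0.1], "twist": 0}]'

```text
clock: 20.2
tcp_pos: [0.5107, -0.2556, 0.1042]
orientation: [0.0, -0.111, 0.994, 0.0]
wrist_force: [-0.1, -0.2, 0.9]
finger_gap: 0.0796
```

>>> play_rows --moves '[{"claw": 8, "delta_pos": [0, 0, 0.05], "twist": 0}, {"claw": 8, "delta_pos": [0, 0, 0.05], "twist": 0}]'

```text
clock: 20.45
tcp_pos: [0.5108, -0.2557, 0.104]
orientation: [0.0, -0.111, 0.994, -0.0]
wrist_force: [-0.6, 0.7, 1.8]
finger_gap: 0.0802
```

>>> play_rows --moves '[{"claw": 8, "delta_pos": [0, 0, 0.05], "twist": 0}, {"claw": 8, "delta_pos": [0, 0, 0.05], "twist": 0}]'

```text
clock: 20.7
tcp_pos: [0.5108, -0.2557, 0.104]
orientation: [0.0, -0.111, 0.994, -0.0]
wrist_force: [-1.8, 1.4, 5.0]
finger_gap: 0.0798
```

>>> play_rows --moves '[{"claw": 8, "delta_pos": [0, 0, 0.03], "twist": 0}, {"claw": 8, "delta_pos": [0, 0, 0.03], "twist": 0}]'

```text
clock: 20.95
tcp_pos: [0.5108, -0.2557, 0.104]
orientation: [0.0, -0.111, 0.994, -0.0]
wrist_force: [-2.5, 1.2, 7.9]
finger_gap: 0.08
```

>>> play_rows --moves '[{"claw": 8, "delta_pos": [0, 0, 0.03], "twist": 0}, {"claw": 8, "delta_pos": [0, 0, 0.06], "twist": 0}, {"claw": 8, "delta_pos": [0, 0, 0.06], "twist": 0}]'

```text
clock: 21.32
tcp_pos: [0.5109, -0.2557, 0.1039]
orientation: [0.0, -0.111, 0.994, -0.0]
wrist_force: [-3.5, 1.6, 10.9]
finger_gap: 0.0802
```

>>> play_rows --moves '[{"claw": 8, "delta_pos": [0, 0, 0], "twist": 0}, {"claw": 8, "delta_pos": [0, 0, 0], "twist": 0}, {"claw": 8, "delta_pos": [0, 0, 0], "twist": 0}, {"claw": 8, "delta_pos": [0, 0, 0], "twist": 0}, {"claw": 8, "delta_pos": [0, 0, 0], "twist": 0}, {"claw": 8, "delta_pos": [0, 0, 0], "twist": 0}, {"claw": 8, "delta_pos": [0, 0, 0], "twist": 0}, {"claw": 8, "delta_pos": [0, 0, 0], "twist": 0}]'

```text
clock: 22.32
tcp_pos: [0.5109, -0.2557, 0.1039]
orientation: [0.001, -0.111, 0.994, -0.0]
wrist_force: [-3.0, 1.4, 11.3]
finger_gap: 0.0801
```

```bash
for k in 1 2 3 4; do python3 look.py w7 ; done; python3 bub2.py
```

```text
[ 0.5109 -0.2557  0.1039] [-3.   1.4 11.3] [-34.6  21.4 -10.8  57.7   0.  -47.3] 22.325
[ 0.5109 -0.2557  0.1039] [-4.1  2.2 10.1] [-34.6  21.4 -10.8  57.7   0.  -47.3] 22.375
[ 0.5109 -0.2557  0.104 ] [-3.6  1.7 11.5] [-34.6  21.4 -10.8  57.7   0.  -47.3] 22.425
[ 0.5109 -0.2557  0.104 ] [-2.8  1.8 11.7] [-34.6  21.4 -10.8  57.7   0.  -47.3] 22.475
win 212 259 144 32 dark cols [212 257 258 259 260 307 308 309 355] bubble cols 269 298 283.5689102564103
winlen 0.06707022282569358 mid [ 0.51092162 -0.25460478  0.111     ] offset mm (+ = image right) 0.03700585403555723
right is dir [-0.015  0.065  0.   ]
```

View pics/w7.png

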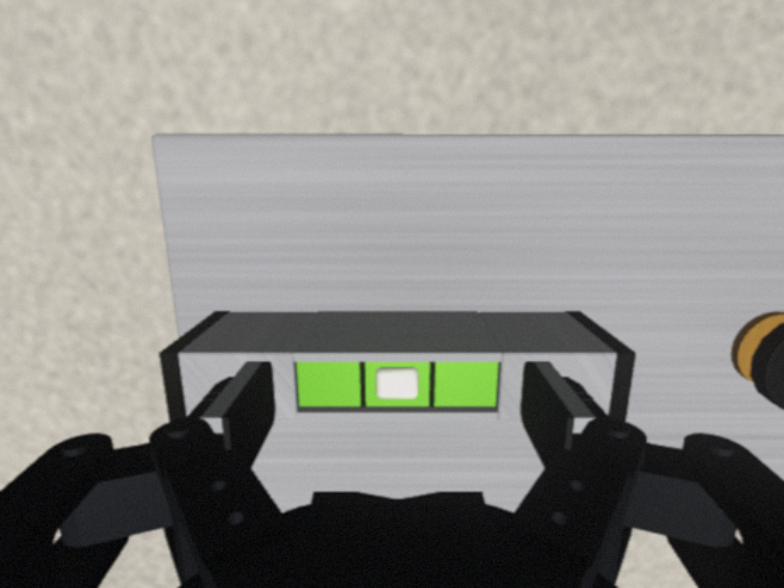

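The bubble is centred between the lines at columns 362 and 432, with both fingertips resting on the solid ends of the level. I'll add a little force to reach the middle of the 10–15 N band, then hand in.

>>> play_rows --moves '[{"claw": 8, "delta_pos": [0, 0, 0.02], "twist": 0}, {"claw": 8, "delta_pos": [0, 0, 0.02], "twist": 0}, {"claw": 8, "delta_pos": [0, 0, 0.02], "twist": 0}, {"claw": 8, "delta_pos": [0, 0, 0.02], "twist": 0}]'

```text
clock: 23.02
tcp_pos: [0.5109, -0.2557, 0.1039]
orientation: [0.001, -0.111, 0.994, -0.0]
wrist_force: [-3.3, 2.1, 12.5]
finger_gap: 0.0799
```

```bash
for k in 1 2 3 4; do python3 look.py w8 ; done; python3 bub2.py; python3 -c "
from h import *
im=imaging.read_camera('top')
for q in ['tin_mid','cup_mid','jar_mid']: print(q,[d['extent'] for d in spotter.spot_in('top',q)][:1])
print(get_state()['wrist_force'])"
```

```text
[ 0.5109 -0.2557  0.1039] [-3.3  2.1 12.5] [-34.6  21.4 -10.8  57.7   0.  -47.3] 23.025
[ 0.5109 -0.2557  0.1039] [-4.3  1.9 12. ] [-34.6  21.4 -10.8  57.7   0.  -47.3] 23.075
[ 0.5109 -0.2557  0.1039] [-3.   1.4 12. ] [-34.6  21.4 -10.8  57.7   0.  -47.3] 23.125
[ 0.5109 -0.2557  0.1039] [-2.9  1.8 11.1] [-34.6  21.4 -10.8  57.7   0.  -47.3] 23.175
win 212 259 144 32 dark cols [212 257 258 259 260 307 308 309 355] bubble cols 269 298 283.555910543131
winlen 0.06706672704887125 mid [ 0.51092999 -0.25460594  0.111     ] offset mm (+ = image right) 0.031674234976408755
right is dir [-0.015  0.065  0.   ]
tin_mid [[261.6, 119.1, 299.1, 163.8]]
cup_mid [[350.0, 128.2, 386.4, 168.6]]
jar_mid [[283.4, 252.4, 308.7, 275.7]]
[-3.06865647  2.06415243 12.19962236]
```

```bash
python3 -c "
from h import *
print(env.hand_in(), get_state()['wrist_force'])"
```

```text
the job is handed in; nothing more can be done
the job is handed in; nothing more can be done
```

The job is handed in at about 23 s of the 72 s allowed, with the arm still pressing on the level. I haven't seen a verdict.

- **What I did:** I lifted the small level out of the case and stood it lengthwise on the shelf, centred across it and clear of the hinge end and the knob. After letting go, I turned the knob about 70° clockwise, released it, and pressed the level's two solid ends with the open fingertips.
- **Bubble:** it read within about 0.1 mm of centre both before and during the press, against the ±3.5 mm allowed.
- **Press force:** it read 11–12.5 N downward, with about 3–4 N sideways as well.
- **Tin, cup and jar:** the detector found all three where they were at the start, within a few pixels.
- **Checks that failed or disagreed:** none failed. Two small disagreements had no effect: the knob bar measured 41 mm long instead of 46, and the level's middle varied by 1–2 mm between views.

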